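# Put a cup away through the sprung flaps of a dust hood

### The arm

A 7-joint arm with a two-finger parallel gripper is mounted at the origin on a cart in front of the work surface, level with it; the furniture and walls round the work are solid. World frame = base frame: x ahead of the robot, y to its left, z up, the work surface at z = 0. Lengths are in m, angles in rad, forces in N, time in s.
With the tool pointing down it reaches from about 0.425 to 0.925 m from the base axis. Payload 6.8 kg.
Tool frame: the origin (TCP) lies midway between the tips of the shut fingers; the grasp point (between the pads) lies 19 mm behind it (robot.grasp_offset is the distance from the TCP to the grasp point, in m); x points along the fingers, y is the direction in which the jaws open and shut, and the axes are right-handed (so a half turn about x gives the same grasp; the last joint's range is limited). The gripper opens to 88 mm and grips with 3 to 60 N. Pads are 20 mm wide; open, the fingers measure 115 mm over their backs; the gripper's body (75 mm by 178 mm) begins 61 mm behind the grasp point.
Start: joints at [-1.274, 0.477, 0.022, 1.555, -0.011, 1.109, -0.083], TCP at [0.266, 0.62, 0.2] pointing down, gripper open.
Joint ranges: [-2.96, 2.96], [-0.34, 2.1], [-1.41, 1.46], [0.24, 2.44], [-1.37, 4.51], [0.17, 1.92], [-2.96, 2.96]. Speed limits (rad/s): [2.39, 2.39, 3.14, 3.14, 3.14, 3.14, 3.14].

### API

Orientations are given as a unit quaternion [x, y, z, w].
In Python, from workcell import robot gives the robot as it stands.
- The arm moves only by the tool send_rows, never from a script. Its argument "motion" is a list of rows, each a list of 6 numbers: the shift along the tool's x, y, z in mm, then the turn, a rotation vector about the tool's x, y, z in rad. A call has 1 to 10 rows; each row shifts and turns the pose as measured when the row begins, along the tool's axes as they then stand; what a row does not reach is not made up. A row lasts 1/12 s, in which the tool goes at most 41.7 mm and 7.16 degrees, less where a joint would pass 70% of its speed; a pose out of reach is approached as far as the arm can. A call with a gripper value outside its range is refused whole. "jaw" is the finger opening in mm, from 0 to 87.8, set as the call begins (left out, the last holds). The fingers move at their own pace and stop on an object; the grip force is fixed at half the most. Time passes only in rows, so rows that do not move let the fingers close. It gives the time, the measured TCP pose, the force and the opening at its end, in the units of the state.
- robot.state(): the state, without advancing time (a new reading comes with each control period).
- robot.get_image(name): name is "scene" or "top" or "wrist"; returns a dict with "image" (420x560x3 uint8, blue, green, red), "fx", "fy", "cx", "cy" (pixels), "R" (3x3) and "t" (3): a world point X has camera coordinates R X + t. Camera axes: x right, y down, z forward; pixel columns grow to the right and rows downward; lengths in m; the calibration is good to about 2 mm. A picture is of the moment at which its call begins. There is no depth.
- robot.sign_off(): hands the job in, once; it reports no verdict.
The state is a dict: "t": time; "joint_pos": joint angles; "dq": joint speeds; "effort": joint torques, N m; "eef_pos": TCP position; "orientation": TCP orientation; "wrist_force": force on the tool from outside, world axes, zero at the start; "wrist_torque": the same for the moment, N m; "gripper_width": finger opening in m.
Only numpy, scipy, OpenCV 4.12 (cv2) and the standard library are available. Lean on these libraries where they do the work, as an engineer would, in place of code of your own. Each camera call takes 0.05 s, during which the arm holds its last target.

### The job

Put the upside-down white cup standing on the worktop away in the low wooden dust hood: push it in along the worktop through the pair of sprung flaps, handle last, until you feel it press against the springy rubber pad at the back. Push gently, never ramming the cup against the hood or the pad, keep the cup flat on the worktop, then draw the hand out so that both flaps swing fully shut behind the cup. Leave the shaker, little glass and spoon where they are.

Things in the scene. Friction and masses are not known exactly. Their poses are not given: they have to be found in the camera images.
- cup_bowl (a point): white cup upside down on the worktop, 0.24 kg. Point on the bowl's axis, half-way up (32 mm). Bowl 87 mm across at the bottom (its rim), nearly straight to 40 mm up, about 60 mm across at the top, 64 mm high. Local z up; the handle points along local -y, its end 74 mm from the axis; the bowl's far side is 44 mm from the axis along +y. Whole cup 118 mm long.
- cup_handle (a point): point in the cup's handle loop, 25 mm above the worktop, 61 mm from the bowl's axis, axes as cup_bowl. The handle is 14 mm thick along local x, from 4 to 43 mm above the worktop, and ends 13 mm beyond this point, furthest out at 24 mm up; the bowl's wall is 17 mm from the point. It can be pinched across local x from above.
- cup_hood: fixed wooden hood without a floor (the cup slides on the worktop). Origin on the worktop, middle of the mouth, in the plane of the shut flaps; local +x points straight in, +y left seen looking in, z up. Outside 128 mm wide, 213 mm deep, walls 69 mm high. Clear width 112 mm for the first 56 mm, then 97 mm. The first 97 mm is open above; then a roof, 69 to 75 mm up.
- rear_stop: rear wall of the hood, inner face 205 mm behind the mouth plane (this origin is the hood's own). Carries a springy rubber pad (56 mm wide, 10 to 46 mm up) facing the mouth; its setting is not measured: face 148 to 176 mm behind the mouth plane. It yields 1 mm per 2 N, 4 mm at most, then is hard. 3 N or more for a moment is enough; over 18 N is ramming.
- cup: the same cup, origin on the worktop under the middle of its whole length (15 mm from the bowl's axis towards the handle), axes as for cup_bowl
- shaker: bystander: small salt shaker, 44 mm across, 90 mm high, origin at the middle of its underside
- little_glass: bystander: small clear glass cup, 72 mm across, 62 mm high, origin at the middle of its underside
- spoon: bystander: teaspoon lying flat, 137 mm long along its local x, origin at the middle of its underside
- hood_mouth (a point): middle of the hood's mouth, between the flaps, 32 mm above the worktop (axes as the hood's). Fingers that hold the cup's handle can follow it through the mouth from above, as far as the roof's edge 97 mm in, and then leave upward.
- flap_left (a joint): angle of the left one of the two aluminium flaps that close the mouth: 0 shut, grows to 1.55 as it swings inward. Upright hinge at the hood's x = 0, y = +52 mm. Flap 48 mm wide, 3 mm thick, from 5 to 63 mm above the worktop. A spring shuts it (0.02 N m shut, 0.045 N m fully open): pushing the cup through both takes 1 to 6 N besides its own friction.
- flap_right (a joint): angle of the right flap, the mirror image: upright hinge at the hood's x = 0, y = -52 mm; 0 shut, grows to 1.55 as it swings inward. The flaps can shut only when the whole cup is at least about 20 mm behind the mouth plane and nothing is between them.

How it is judged:
On the way, in this order (a step that is already met when the one before it is completed fails the run):
1. the cup pushes both flaps open and enters the mouth, bowl first (contact force between cup and cup_hood above 0.2 N and value of joint each of flap_left, flap_right above 0.5 rad and x of cup_bowl in the frame of cup_hood above -0.03 m and x of cup_handle in the frame of cup_hood below 0 m and angle between the y axis of cup and the x axis of cup_hood, either way round below 0.35 rad), for 0.05 s.
2. the cup presses against the pad at the back with at least 3 N (contact force between cup and rear_stop above 3 N), for 0.1 s.
At the end, for the whole second after the job is handed in: Released and at rest, the cup stands upside down (tilt under 0.1 rad) on the worktop inside the hood, handle towards the mouth: bowl axis 95 to 145 mm and handle point 30 to 85 mm behind the mouth plane, bowl within 15 mm of the middle line; both flaps hang shut behind it (under 0.08 rad) (value of joint each of flap_left, flap_right below 0.08 rad and x of cup_bowl in the frame of cup_hood between 0.095 and 0.145 m and x of cup_handle in the frame of cup_hood between 0.03 and 0.085 m and y of cup_bowl in the frame of cup_hood between -0.015 and 0.015 m and angle between cup's own z axis and vertical below 0.1 rad and height (world z) of cup below 0.006 m and linear speed of cup below 0.02 m/s and contact force between the fingers and cup below 0.1 N); the robot touches nothing.
It fails at once if the cup is rammed against the hood, its flaps or its stop with over 18 N (contact force between cup and cup_hood above 18 N).
It fails at once if the cup is tipped over 0.5 rad or lifted over 60 mm (angle between cup's own z axis and vertical above 0.5 rad or height (world z) of cup above 0.06 m).
It fails at once if a bystander is moved over 20 mm (distance of any of shaker, little_glass, spoon from where it was at the start of the episode above 0.02 m).
It also fails if it takes over 67 s, if anything falls off the work surface, if the arm or the gripper's body presses on something with over 40 N, if the wrist force passes 120 N, or if a joint passes its speed limit or range.

## Working session

There is one attempt and no reset: what is moved stays moved. The work goes in short steps, Python scripts to look and compute and a tool call to move; the robot and the scene stay as the last step left them, time stands still between calls to the robot, and variables do not carry over. Pictures are saved under pics/ and viewed, and the job is handed in when it is done.

Besides the shell and the picture viewer there is one more tool, called after "Emit:" by a JSON object that holds its "name" and its "arguments". send_rows: Moves the arm, as the interface text tells. Its arguments: {"type":"object","properties":{"motion":{"type":"array","items":{"type":"array","items":{"type":"number"}}},"jaw":{"type":"number"}},"required":["motion"]}

```bash
mkdir -p pics; ls; python3 - <<'E'
from workcell import robot
import cv2
print(robot.state())
for n in("scene","top","wrist"):
    d=robot.get_image(n); cv2.imwrite(f"pics/{n}0.png",d["image"]); print(n,d["fx"],d["fy"],d["cx"],d["cy"],d["R"],d["t"])
E
```

```text
pics
{'t': 0.0, 'joint_pos': array([-1.27411127,  0.47778503,  0.02232178,  1.55639123, -0.01147475,
        1.10928694, -0.08308244]), 'dq': array([-0.00181529,  0.00191691, -0.0012606 , -0.00084192, -0.00200478,
        0.0006805 ,  0.00221011]), 'effort': array([-2.03917093e-04, -5.82845342e+01,  1.53464220e+00, -2.72610980e+01,
       -5.43151062e-02,  1.70720438e-02,  1.62847432e-04]), 'eef_pos': array([0.2656002 , 0.61988569, 0.19891695]), 'orientation': array([ 0.14150322,  0.69275219, -0.14272643,  0.69260408]), 'wrist_force': array([-0.60870839, -0.24790315, -0.15342607]), 'wrist_torque': array([-0.0526436 , -0.00925017,  0.0325064 ]), 'gripper_width': 0.08767976435246774}
scene 399.9158787783743 399.9158787783743 280.15752397162015 210.48929147092585 [[ 0.65430038 -0.7560685   0.01585636]
 [-0.38988756 -0.35522572 -0.84958954]
 [ 0.64798048  0.54970456 -0.52720603]] [-0.41987678  0.21370205  0.65139673]
top 505.41414898409545 505.41414898409545 278.6907199796785 206.3942988895149 [[-0.016314   -0.99978282  0.01296801]
 [-0.99009254  0.01434409 -0.13968183]
 [ 0.13946548 -0.0151183  -0.99011152]] [-0.11981856  0.4988741   1.1475743 ]
wrist 294.2178161665124 294.2178161665124 283.9292292424029 205.6859962133986 [[ 0.39404754  0.91908705 -0.00235234]
 [ 0.89000276 -0.3809367   0.250564  ]
 [ 0.22939404 -0.10082772 -0.96809718]] [-0.67483882 -0.03049386  0.38969887]
```

View pics/scene0.png

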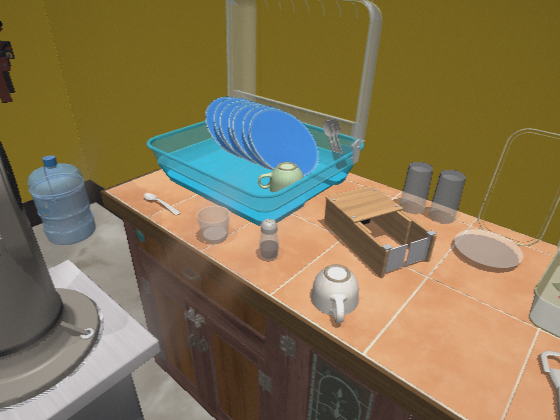

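View pics/top0.png

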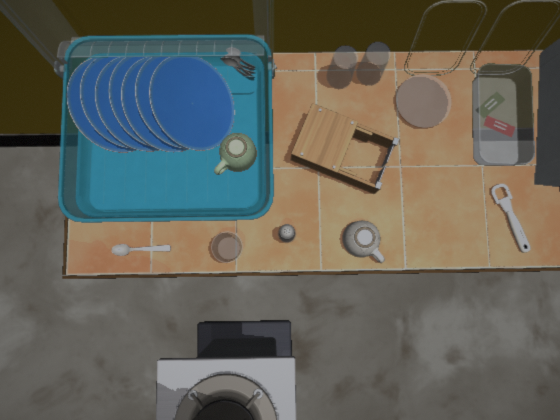

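View pics/wrist0.png

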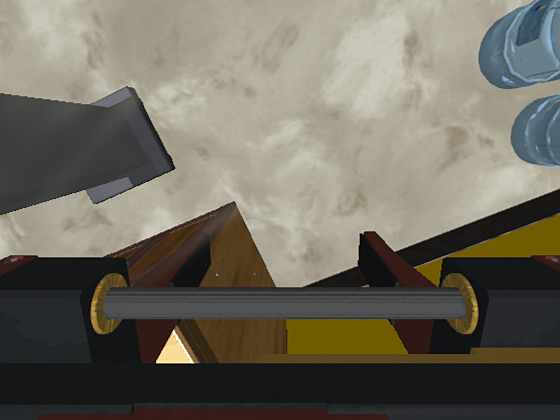

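The top view shows the cup near (362,238) with its handle towards (380,260). The hood has its mouth on the right, near (388,163). The shaker is at (287,233) and the glass at (226,247). I'll enlarge this area.

```bash
python3 - <<'E'
import cv2
i=cv2.imread("pics/top0.png")
c=cv2.resize(i[90:280,270:430],None,fx=4.2,fy=4.2,interpolation=cv2.INTER_CUBIC)[:,:]
c=cv2.resize(i[95:200,280:410],None,fx=5.5,fy=5.5,interpolation=cv2.INTER_CUBIC); cv2.imwrite("pics/c1.png",c)
c=cv2.resize(i[205:275,325:400],None,fx=8,fy=8,interpolation=cv2.INTER_CUBIC); cv2.imwrite("pics/c2.png",c)
i=cv2.imread("pics/scene0.png")
c=cv2.resize(i[180:330,300:450],None,fx=4,fy=4,interpolation=cv2.INTER_CUBIC); cv2.imwrite("pics/c3.png",c)
E
```

```text
(no output)
```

View pics/c1.png

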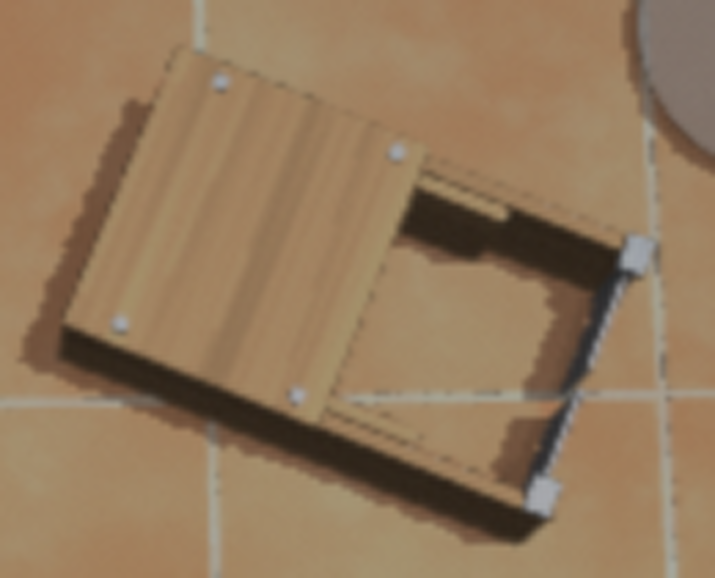

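View pics/c2.png

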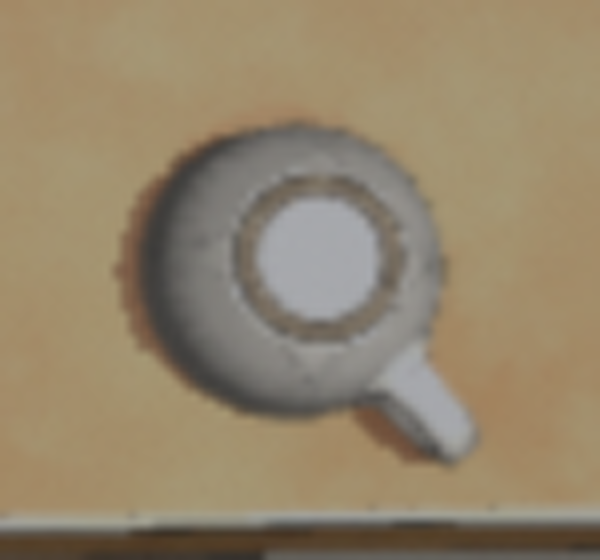

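View pics/c3.png

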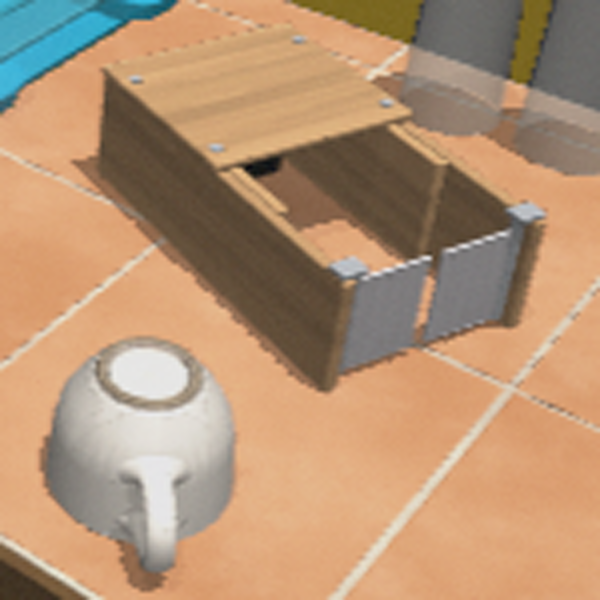

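```bash
cat > h.py <<'E'
import numpy as np
CAM={}
def setcam(n,d): CAM[n]=d
TOP=dict(f=505.41414898409545,cx=278.6907199796785,cy=206.3942988895149,R=np.array([[-0.016314,-0.99978282,0.01296801],[-0.99009254,0.01434409,-0.13968183],[0.13946548,-0.0151183,-0.99011152]]),t=np.array([-0.11981856,0.4988741,1.1475743]))
SC=dict(f=399.9158787783743,cx=280.15752397162015,cy=210.48929147092585,R=np.array([[0.65430038,-0.7560685,0.01585636],[-0.38988756,-0.35522572,-0.84958954],[0.64798048,0.54970456,-0.52720603]]),t=np.array([-0.41987678,0.21370205,0.65139673]))
def un(c,u,v,z):
    d=c['R'].T@np.array([(u-c['cx'])/c['f'],(v-c['cy'])/c['f'],1]); o=-c['R'].T@c['t']
    return o+d*(z-o[2])/d[2]
def pj(c,X):
    p=c['R']@np.array(X)+c['t']; return c['f']*p[:2]/p[2]+[c['cx'],c['cy']]
def crop(u,v,s,x0,y0): return (u+.5)/s-.5+x0,(v+.5)/s-.5+y0
E
python3 - <<'E'
from h import *
np.set_printoptions(precision=4,suppress=True)
C=lambda u,v,z:un(TOP,*crop(u,v,5.5,280,95),z)
r={k:C(*k,.075) for k in[(188,48),(425,150),(318,422),(65,328)]}
for k,v in r.items(): print(k,v)
hr=C(637,255,.072);hl=C(542,495,.072);print('hinges',hr,hl,np.linalg.norm(hr-hl),(hr+hl)/2)
P=list(r.values());
for a,b in((0,1),(1,2),(2,3),(3,0)):
  d=P[b]-P[a];print(np.linalg.norm(d),np.degrees(np.arctan2(d[1],d[0])))
K=lambda u,v,z:un(TOP,*crop(u,v,8,325,205),z)
print('cuptop',K(318,257,.064),'ring edges',K(233,257,.064),K(406,257,.064))
print('handle',K(455,440,.024),K(440,400,.04),K(470,430,.03))
S=lambda u,v,z:un(SC,*crop(u,v,4,300,180),z)
print('scene: cup',S(149,375,.064)); hl=S(348,267,.072);hr=S(526,212,.072);print(hl,hr,(hl+hr)/2)
Rf=[S(105,68,.075),S(290,28,.075),S(410,112,.075),S(222,165,.075)]
print(Rf)
for a,b in((0,1),(1,2),(2,3),(3,0)):
  d=Rf[b]-Rf[a];print(np.linalg.norm(d),np.degrees(np.arctan2(d[1],d[0])))
print('handle end',S(155,560,.015),S(160,480,.043))
E
```

```text
(188, 48) [ 0.733  -0.2127  0.075 ]
(425, 150) [ 0.6871 -0.3117  0.075 ]
(318, 422) [ 0.5706 -0.2626  0.075 ]
(65, 328) [ 0.612  -0.1581  0.075 ]
hinges [ 0.6411 -0.4     0.072 ] [ 0.539  -0.3554  0.072 ] 0.1115150082775993 [ 0.5901 -0.3777  0.072 ]
0.10915453799767309 -114.89532508000926
0.12640272211054965 157.15777974249087
0.11245496951904982 68.3635242989865
0.13272179327180209 -24.286664666782695
cuptop [ 0.4207 -0.3204  0.064 ] ring edges [ 0.4211 -0.2962  0.064 ] [ 0.4203 -0.3454  0.064 ]
handle [ 0.3697 -0.3657  0.024 ] [ 0.3807 -0.3584  0.04  ] [ 0.3723 -0.3689  0.03  ]
scene: cup [ 0.4184 -0.3251  0.064 ]
[ 0.5398 -0.3568  0.072 ] [ 0.6424 -0.4017  0.072 ] [ 0.5911 -0.3793  0.072 ]
[array([ 0.6139, -0.1617,  0.075 ]), array([ 0.7295, -0.2162,  0.075 ]), array([ 0.688 , -0.3151,  0.075 ]), array([ 0.5716, -0.2663,  0.075 ])]
0.12777566014364955 -25.242177880311605
0.10723891815805708 -112.73042430110607
0.1262096734094112 157.25033280808356
0.11280544583946957 68.00263832681942
handle end [ 0.3707 -0.3657  0.015 ] [ 0.3864 -0.3546  0.043 ]
```

```bash
python3 - <<'E'
from h import *
from workcell import robot
from scipy.spatial.transform import Rotation as Ro
np.set_printoptions(precision=4,suppress=True)
s=robot.state();M=Ro.from_quat(s['orientation']).as_matrix();print(M)
for i in(1,2):print(np.degrees(np.arctan2(M[1,i],M[0,i])))
for n,p in dict(rackFL=(62,215),rackFR=(272,218),rackBR=(272,45)).items(): print(n,un(TOP,*p,.1))
print('shaker',un(TOP,287,231,.09),'glass',un(TOP,226,246,.06),'edge',un(TOP,360,270,0))
# cup fit overlay
import cv2
i=cv2.imread('pics/top0.png');j=cv2.imread('pics/scene0.png')
def draw(ax,ay,hd,name):
  out=[]
  for c,im,(x0,y0,w,h,s) in((TOP,i,(325,205,75,70,8)),(SC,j,(300,255,75,75,8))):
    b=cv2.resize(im[y0:y0+h,x0:x0+w],None,fx=s,fy=s,interpolation=cv2.INTER_CUBIC)
    def pl(pts,col):
      q=[((np.array(pj(c,p))-[x0,y0]+.5)*s-.5) for p in pts]; cv2.polylines(b,[np.array(q).astype(np.int32)],False,col,1)
    T=np.linspace(0,2*np.pi,60)
    for r,z in((.0435,0.),(.0425,.04),(.030,.064)): pl([(ax+r*np.cos(t),ay+r*np.sin(t),z) for t in T],(0,0,255))
    d=np.array([np.cos(hd),np.sin(hd)]);n=np.array([-d[1],d[0]])
    for z in(.024,):
      pl([(*(np.array([ax,ay])-d*a+n*w),z) for a,w in((.044,.007),(.074,.007),(.074,-.007),(.044,-.007))],(255,0,0))
    out.append(b[:560])
  cv2.imwrite(name,cv2.resize(np.hstack(out),(800,int(800*560/1200))))
draw(.4195,-.3225,np.radians(42),'pics/f1.png')
E
```

```text
[[-0.0004  0.3938  0.9192]
 [-0.0013  0.9192 -0.3938]
 [-1.     -0.0014  0.0001]]
66.80825377705544
-23.191737297944044
rackFL [0.4757 0.3495 0.1   ]
rackFR [ 0.4623 -0.1113  0.1   ]
rackBR [ 0.8658 -0.1172  0.1   ]
shaker [ 0.434  -0.1442  0.09  ] glass [ 0.4047 -0.0063  0.06  ] edge [ 0.3466 -0.3187  0.    ]
```

View pics/f1.png

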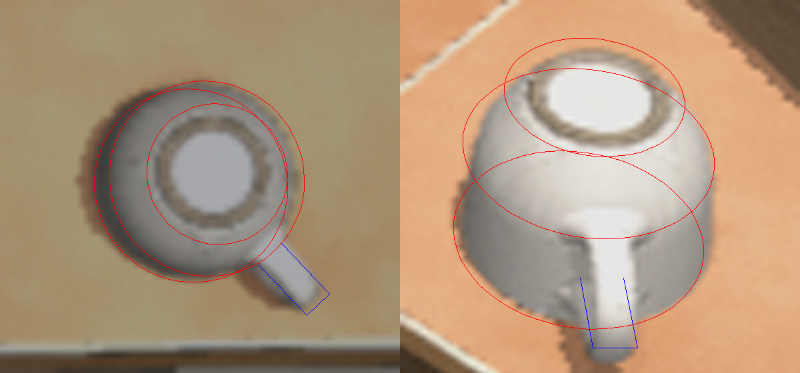

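The fitted outlines match the cup in both views. The axis is near (0.420,-0.322) with a heading of about 42°. The hood origin is about (0.5895,-0.3795) with a heading of 66.6°. Next I lift the hand, pull in, then swing round in an arc.

Emit:
{"name": "send_rows", "arguments": {"motion": [[-25, -35, 0, 0, 0, 0], [-25, -38, 0, 0, 0, 0], [-25, -38, 0, 0, 0, 0], [0, -38, 0, 0, 0, 0], [0, -38, 0, 0, 0, 0], [0, 0, 20, 0.04, 0, 0], [0, 0, 38, 0.08, 0, 0], [0, 0, 38, 0.08, 0, 0], [0, 0, 38, 0.08, 0, 0], [0, 0, 38, 0.08, 0, 0]], "jaw": 50}}

```text
t: 0.98
eef_pos: [0.3318, 0.3555, 0.2679]
orientation: [0.257, 0.658, -0.266, 0.656]
wrist_force: [-0.3, 1.3, -0.3]
gripper_width: 0.0499
```

Emit:
{"name": "send_rows", "arguments": {"motion": [[0, 0, 38, 0.08, 0, 0], [0, 0, 38, 0.08, 0, 0], [0, 0, 38, 0.08, 0, 0], [0, 0, 38, 0.08, 0, 0], [0, 0, 38, 0.08, 0, 0], [0, 0, 38, 0.08, 0, 0], [0, 0, 38, 0.08, 0, 0], [0, 0, 38, 0.08, 0, 0], [0, 0, 38, 0.08, 0, 0], [0, 0, 38, 0.08, 0, 0]]}}

```text
t: 1.82
eef_pos: [0.4964, 0.004, 0.2702]
orientation: [-0.503, -0.491, 0.511, -0.495]
wrist_force: [0.9, 1.0, -0.4]
gripper_width: 0.0503
```

Emit:
{"name": "send_rows", "arguments": {"motion": [[0, 0, 38, 0.08, 0, 0], [0, 0, 38, 0.08, 0, 0], [0, 0, 38, 0.08, 0, 0], [0, 0, 38, 0.08, 0, 0], [0, 0, 38, 0.08, 0, 0], [0, 0, 38, 0.08, 0, 0], [0, 0, 38, 0.08, 0, 0], [0, 0, 38, 0.08, 0, 0], [0, 0, 38, 0.08, 0, 0], [0, 0, 20, 0.04, 0, 0]]}}

```text
t: 2.65
eef_pos: [0.3545, -0.3426, 0.2751]
orientation: [-0.658, -0.249, 0.662, -0.259]
wrist_force: [-1.0, 0.5, 0.7]
gripper_width: 0.0498
```

```bash
cat > d.py <<'E'
from h import *
from workcell import robot
from scipy.spatial.transform import Rotation as Ro
import sys
np.set_printoptions(precision=4,suppress=True)
O=np.array([.5895,-.3795]);H=np.radians(66.6)
def delta(x,y,z,yaw):
    """shift (mm) and turn in tool axes to put TCP at x,y,z, tool x down, tool y at az yaw"""
    s=robot.state();M=Ro.from_quat(s['orientation']).as_matrix()
    c,q=np.cos(yaw),np.sin(yaw); T=np.array([[0,c,q],[0,q,-c],[-1,0,0]])
    print('t',round(s['t'],2),'pos',s['eef_pos'],'yaw',np.degrees(np.arctan2(M[1,1],M[0,1])),'F',s['wrist_force'],'w',s['gripper_width'])
    print('shift',M.T@(np.array([x,y,z])-s['eef_pos'])*1e3,'turn',Ro.from_matrix(M.T@T).as_rotvec())
def hood(xh,yh): 
    c,q=np.cos(H),np.sin(H); return O+np.array([c*xh-q*yh,q*xh+c*yh])
def inhood(p):
    c,q=np.cos(H),np.sin(H); d=np.array(p)[:2]-O; return np.array([c*d[0]+q*d[1],-q*d[0]+c*d[1]])
E
python3 - <<'E'
from d import *
delta(.3747,-.3628,.10,np.radians(-48))
import cv2
for n in("top","wrist"): cv2.imwrite(f"pics/{n}1.png",robot.get_image(n)["image"])
E
```

```text
t 2.65 pos [ 0.3545 -0.3426  0.2751] yaw -47.894582429194436 F [-1.0471  0.4871  0.7267] w 0.04979751001737319
shift [175.3782  26.8351  -3.4051] turn [ 0.0018  0.0109 -0.0097]
```

View pics/wrist1.png

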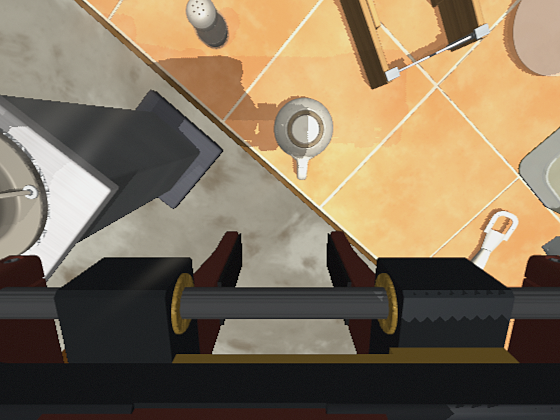

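The wrist view shows the cup ring at (306,128) and the handle end at (301,178). I'll cross-check the cup pose with this calibration.

```bash
python3 - <<'E'
from d import *
import cv2
d=robot.get_image("wrist");w=dict(f=d['fx'],cx=d['cx'],cy=d['cy'],R=np.array(d['R']),t=np.array(d['t']))
i=d['image']; x0,y0,s=265,90,8
b=cv2.resize(i[y0:y0+100,x0:x0+75],None,fx=s,fy=s,interpolation=cv2.INTER_CUBIC)[:800]
cv2.imwrite('pics/w1c.png',cv2.resize(b,(450,600)))
np.savez('w1.npz',**w)
E
```

```text
(no output)
```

View pics/w1c.png

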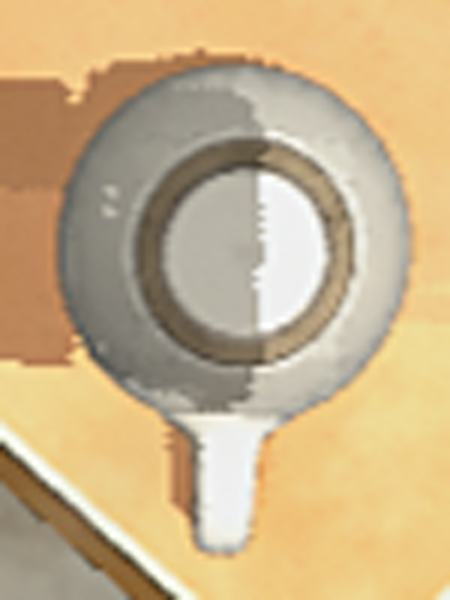

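```bash
python3 - <<'E'
from d import *
w=dict(np.load('w1.npz'))
K=lambda u,v,z:un(w,*crop(u,v,6,265,90),z)
a=K(245,251,.064);e=K(223,540,.024);m=K(226,460,.042)
print(a,e,m); d=a-e; print(np.linalg.norm(d[:2]),np.degrees(np.arctan2(d[1],d[0])), np.degrees(np.arctan2(*(a-m)[[1,0]])))
print(K(60,250,.03),K(410,250,.03))
E
```

```text
[ 0.4224 -0.3209  0.064 ] [ 0.3695 -0.3675  0.024 ] [ 0.3855 -0.3519  0.042 ]
0.07051493384057854 41.393442427758856 40.00735657979323
[ 0.3948 -0.2908  0.03  ] [ 0.4501 -0.352   0.03  ]
```

```bash
python3 - <<'E'
from d import *
delta(.377,-.3605,.09,np.radians(-49))
E
```

```text
t 2.8 pos [ 0.3569 -0.3398  0.2749] yaw -47.526498326680006 F [0.8053 0.5465 0.3854] w 0.050113983826911304
shift [185.1273  27.152   -2.6234] turn [ 0.0257  0.0096 -0.009 ]
```

Emit:
{"name": "send_rows", "arguments": {"motion": [[30, 14, -1, 0.013, 0.005, -0.005], [30, 13, -1, 0.013, 0.005, -0.004], [30, 0, 0, 0, 0, 0], [30, 0, 0, 0, 0, 0], [30, 0, 0, 0, 0, 0], [30, 0, 0, 0, 0, 0], [0, 0, 0, 0, 0, 0]]}}

```text
t: 3.38
eef_pos: [0.3941, -0.3478, 0.0872]
orientation: [0.663, 0.259, -0.654, 0.256]
wrist_force: [-0.6, 1.1, -0.3]
gripper_width: 0.05
```

```bash
python3 - <<'E'
from d import *
delta(.377,-.3605,.008,np.radians(-49))
import cv2
d=robot.get_image("wrist")
cv2.imwrite(f"pics/w2.png",d["image"])
E
```

```text
t 3.38 pos [ 0.3941 -0.3478  0.0872] yaw -47.27500973025986 F [-0.5682  1.0862 -0.3011] w 0.04998883257063315
shift [78.9133 -2.3735 22.1883] turn [ 0.0301 -0.013  -0.0015]
```

View pics/w2.png

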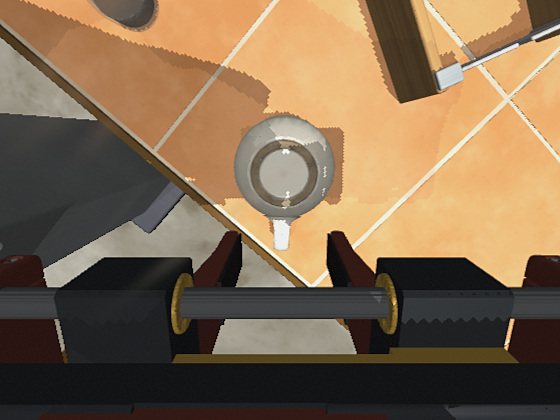

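Emit:
{"name": "send_rows", "arguments": {"motion": [[0, -2, -12, 0.015, -0.007, 0], [0, 0, -11, 0.015, -0.006, 0], [0, 0, 0, 0, 0, 0]]}}

```text
t: 3.68
eef_pos: [0.4144, -0.3303, 0.0929]
orientation: [0.663, 0.247, -0.661, 0.25]
wrist_force: [0.2, -0.3, 0.9]
gripper_width: 0.0497
```

```bash
python3 - <<'E'
from d import *
delta(.377,-.3605,.008,np.radians(-49))
E
```

```text
t 3.68 pos [ 0.4144 -0.3303  0.0929] yaw -48.83608163257995 F [ 0.2047 -0.3308  0.8509] w 0.049714067911909535
shift [84.7907 -2.3239 48.1555] turn [ 0.0029 -0.0018 -0.0051]
```

I got the sign wrong: tool z points away from the bowl. I'm still above cup height, so I can correct it here.

Emit:
{"name": "send_rows", "arguments": {"motion": [[0, -1, 24, 0, 0, -0.002], [0, -1, 24, 0, 0, -0.002], [0, 0, 0, 0, 0, 0], [0, 0, 0, 0, 0, 0]]}}

```text
t: 4.02
eef_pos: [0.3828, -0.3607, 0.0991]
orientation: [0.664, 0.251, -0.657, 0.255]
wrist_force: [0.8, -0.1, 0.1]
gripper_width: 0.05
```

```bash
python3 - <<'E'
from d import *
delta(.377,-.3605,.008,np.radians(-49))
E
```

```text
t 4.02 pos [ 0.3828 -0.3607  0.0991] yaw -48.04870227472571 F [ 0.7852 -0.0793  0.1447] w 0.04998335305976376
shift [90.9837 -4.8669  4.7734] turn [ 0.0166 -0.007  -0.0092]
```

Emit:
{"name": "send_rows", "arguments": {"motion": [[15, -3, 3, 0.01, -0.007, -0.005], [15, -2, 2, 0.006, 0, -0.004], [10, 0, 0, 0, 0, 0], [0, 0, 0, 0, 0, 0]]}}

```text
t: 4.35
eef_pos: [0.379, -0.3598, 0.058]
orientation: [0.663, 0.248, -0.66, 0.25]
wrist_force: [-0.3, 0.2, -0.3]
gripper_width: 0.0499
```

```bash
python3 - <<'E'
from d import *
delta(.377,-.3605,.008,np.radians(-49))
import cv2
d=robot.get_image("wrist")
cv2.imwrite(f"pics/w3.png",d["image"])
E
```

```text
t 4.35 pos [ 0.379  -0.3598  0.058 ] yaw -48.80997530972538 F [-0.2961  0.2052 -0.2953] w 0.04994324343873568
shift [49.9814 -0.9957  2.1325] turn [ 0.0033 -0.0031 -0.004 ]
```

View pics/w3.png

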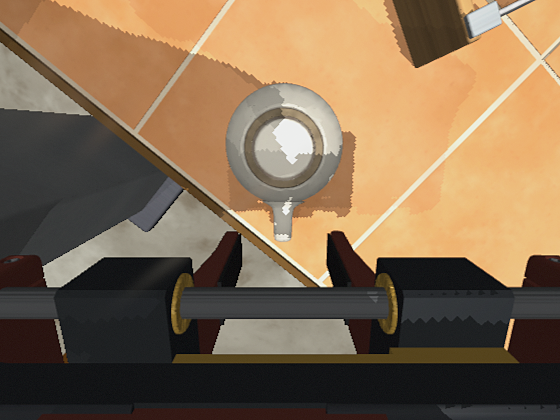

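The handle at (283,225) lies midway between the fingers and in line with the tool. I'll go down in small steps.

Emit:
{"name": "send_rows", "arguments": {"motion": [[12, 0, 1, 0.003, -0.003, -0.003], [12, 0, 1, 0, 0, 0], [12, 0, 0, 0, 0, 0], [8, 0, 0, 0, 0, 0], [0, 0, 0, 0, 0, 0]]}}

```text
t: 4.82
eef_pos: [0.3779, -0.3609, 0.0091]
orientation: [-0.662, -0.248, 0.663, -0.248]
wrist_force: [0.4, -0.4, 0.3]
gripper_width: 0.0501
```

```bash
python3 - <<'E'
from d import *
delta(.377,-.3605,.008,np.radians(-49))
E
```

```text
t 4.82 pos [ 0.3779 -0.3609  0.0091] yaw -48.91728722625457 F [ 0.3577 -0.4035  0.2915] w 0.05012955464757142
shift [ 1.0879 -0.8388  0.4031] turn [0.0014 0.0009 0.0005]
```

Now I close on the handle.

Emit:
{"name": "send_rows", "arguments": {"motion": [[0, 0, 0, 0, 0, 0], [0, 0, 0, 0, 0, 0], [0, 0, 0, 0, 0, 0], [0, 0, 0, 0, 0, 0], [0, 0, 0, 0, 0, 0], [0, 0, 0, 0, 0, 0]], "jaw": 0}}

```text
t: 5.32
eef_pos: [0.3777, -0.3614, 0.0093]
orientation: [-0.662, -0.248, 0.663, -0.248]
wrist_force: [-1.1, 0.5, 1.5]
gripper_width: 0.014
```

```bash
python3 - <<'E'
from d import *
import cv2
s=robot.state()
p=hood(-.165,0);print('goal',p)
delta(*p,.008,np.radians(66.6-90))
for n in('top','scene'): cv2.imwrite(f"pics/{n}2.png",robot.get_image(n)["image"])
i=cv2.imread('pics/scene2.png');cv2.imwrite('pics/s2c.png',cv2.resize(i[220:350,280:420],None,fx=4,fy=4))
E
```

```text
goal [ 0.524  -0.5309]
t 5.32 pos [ 0.3777 -0.3614  0.0093] yaw -48.96336702554009 F [-1.0589  0.4822  1.4757] w 0.01400727325636109
shift [  1.221  223.8932   1.0005] turn [-0.4462  0.0008  0.0005]
```

View pics/s2c.png

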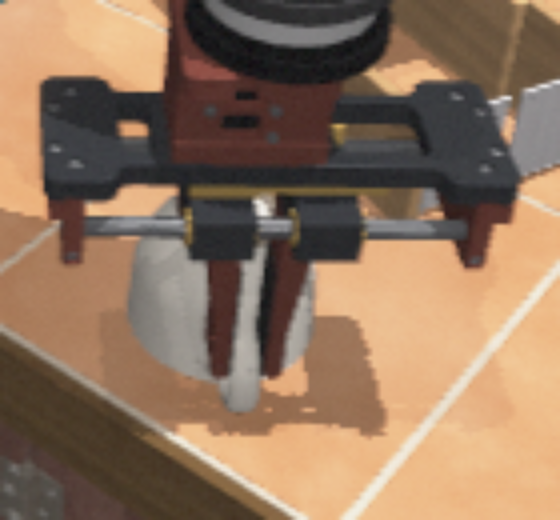

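The jaw stopped at 14.0 mm, so the handle is gripped and the cup is flat on the worktop. I'll slide it sideways, away from the hood corner, towards the mouth line.

Emit:
{"name": "send_rows", "arguments": {"motion": [[0, 8, 0, 0, 0, 0], [0, 15, 0, 0, 0, 0], [0, 15, 0, 0, 0, 0], [0, 15, 0, 0, 0, 0], [0, 15, 0, 0, 0, 0], [0, 15, 0, 0, 0, 0], [0, 15, 0, 0, 0, 0], [0, 15, 0, 0, 0, 0], [0, 8, 0, 0, 0, 0], [0, 0, 0, 0, 0, 0]]}}

```text
t: 6.25
eef_pos: [0.4535, -0.446, 0.0083]
orientation: [-0.66, -0.26, 0.663, -0.238]
wrist_force: [-1.0, 2.2, 4.2]
gripper_width: 0.0122
```

```bash
python3 - <<'E'
from d import *
p=hood(-.165,0)
delta(*p,.009,np.radians(66.6-90))
E
```

```text
t 6.25 pos [ 0.4535 -0.446   0.0083] yaw -48.69139152241769 F [-1.0153  2.2203  4.2155] w 0.012236461591398013
shift [ -4.0684 110.2252   3.0871] turn [-0.4415 -0.013   0.0285]
```

```bash
python3 - <<'E'
from d import *
import cv2
d=robot.get_image("wrist"); cv2.imwrite("pics/w4.png",d['image'])
d=robot.get_image("scene")['image'];cv2.imwrite('pics/s4c.png',cv2.resize(d[220:370,320:480],None,fx=4,fy=4))
E
```

```text
(no output)
```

View pics/w4.png

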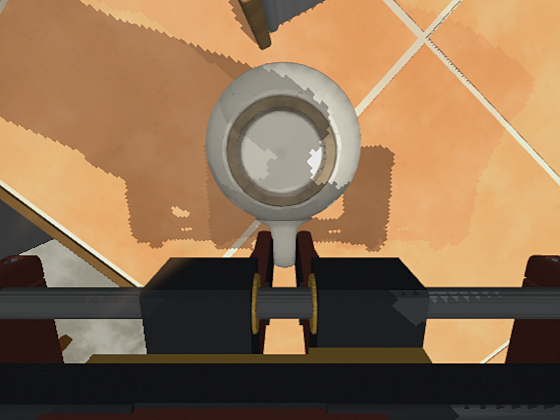

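View pics/s4c.png

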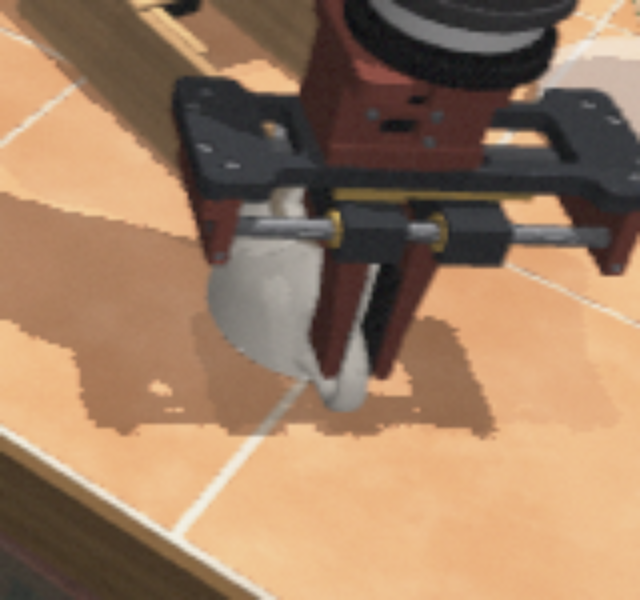

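Emit:
{"name": "send_rows", "arguments": {"motion": [[0, 6, 0, 0, -0.006, 0.012], [0, 12, 0, 0, -0.006, 0.012], [0, 14, 0, 0, 0, 0.005], [0, 14, 0, 0, 0, 0.003], [0, 14, 0, 0, 0, 0.003], [0, 14, 0, 0, 0, 0.003], [0, 12, 0, 0, 0, 0], [0, 6, 0, 0, 0, 0], [0, 0, 0, 0, 0, 0]]}}

```text
t: 7.1
eef_pos: [0.5077, -0.5072, 0.0083]
orientation: [-0.659, -0.255, 0.664, -0.245]
wrist_force: [-0.1, 2.3, 2.8]
gripper_width: 0.0124
```

```bash
python3 - <<'E'
from d import *
p=hood(-.165,0)
delta(*p,.009,np.radians(66.6-90))
E
```

```text
t 7.1 pos [ 0.5077 -0.5072  0.0083] yaw -48.59903806665371 F [-0.1267  2.2966  2.8097] w 0.012375004616100424
shift [-1.1746 28.497   3.4758] turn [-0.4398 -0.0011  0.0156]
```

Emit:
{"name": "send_rows", "arguments": {"motion": [[0, 4, 0, -0.03, 0, 0.002], [0, 5, 0.5, -0.05, 0, 0.002], [0, 5, 0.5, -0.06, 0, 0.002], [0, 5, 0.5, -0.06, 0, 0.002], [0, 5, 0.5, -0.06, 0, 0.002], [0, 4, 0.5, -0.06, 0, 0.002], [0, 4, 0.5, -0.06, 0, 0.002], [0, 0, 0, -0.05, 0, 0.002], [0, 0, 0, -0.03, 0, 0.001], [0, 0, 0, 0, 0, 0]]}}

```text
t: 7.93
eef_pos: [0.5227, -0.5296, 0.0087]
orientation: [-0.581, -0.403, 0.584, -0.398]
wrist_force: [-0.9, 0.6, 0.2]
gripper_width: 0.0121
```

```bash
python3 - <<'E'
from d import *
p=hood(-.165,0)
delta(*p,.009,np.radians(66.6-90))
import cv2
d=robot.get_image("wrist"); cv2.imwrite("pics/w5.png",d['image'])
np.savez('w5.npz',f=d['fx'],cx=d['cx'],cy=d['cy'],R=np.array(d['R']),t=np.array(d['t']))
d=robot.get_image("top")['image'];cv2.imwrite('pics/t5c.png',cv2.resize(d[90:270,290:450],None,fx=3.3,fy=3.3,interpolation=2))
E
```

```text
t 7.93 pos [ 0.5227 -0.5296  0.0087] yaw -20.95059757825718 F [-0.864   0.6356  0.1761] w 0.012076720054538598
shift [-0.2942  1.6779  0.8035] turn [0.0428 0.0004 0.0083]
```

View pics/w5.png

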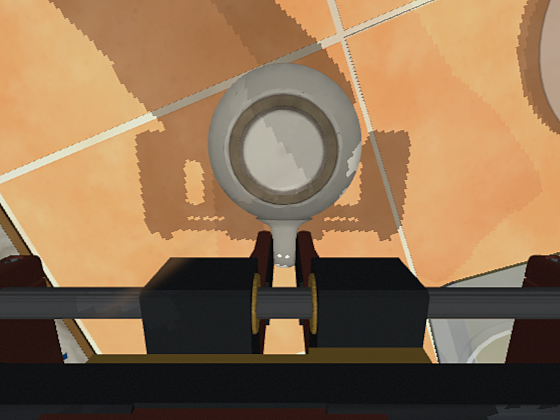

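View pics/t5c.png

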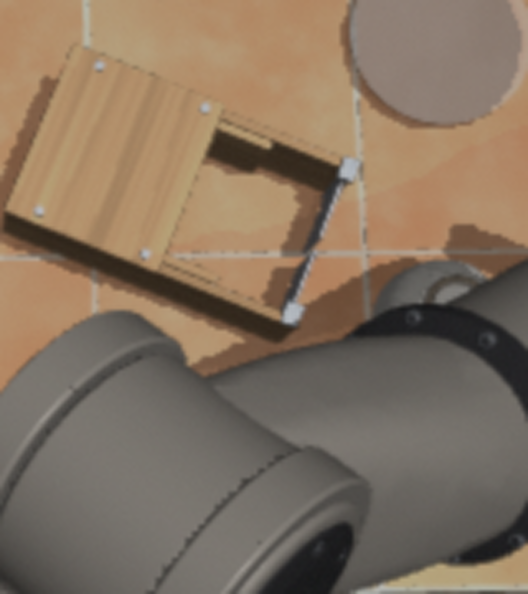

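```bash
python3 - <<'E'
from d import *
w=dict(np.load('w5.npz'))
a=un(w,284,149,.064);l=un(w,208,140,.03);r=un(w,361,140,.03);h=un(w,284.5,262,.04)
for p in(a,(l+r)/2,h,robot.state()['eef_pos']): print(p,inhood(p))
# right hinge cap etc
E
```

```text
[ 0.5451 -0.4729  0.064 ] [-0.1034  0.0037]
[ 0.5459 -0.4704  0.03  ] [-0.1008  0.0039]
[ 0.5221 -0.5331  0.04  ] [-0.1677  0.0008]
[ 0.5226 -0.5295  0.0087] [-0.1642  0.0018]
```

Emit:
{"name": "send_rows", "arguments": {"motion": [[0, 1, 0, 0.022, 0, 0.004], [0, 1, 0, 0.021, 0, 0.004], [0, 0, -6, 0, 0, 0], [0, 0, -8, 0, 0, 0], [0, 0, -8, 0, 0, 0], [0, 0, -4, 0, 0, 0], [0, 0, 0, 0, 0, 0]]}}

```text
t: 8.62
eef_pos: [0.5332, -0.508, 0.009]
orientation: [-0.591, -0.383, 0.596, -0.386]
wrist_force: [-0.9, -1.6, 2.0]
gripper_width: 0.012
```

```bash
cat > chk.py <<'E'
from d import *
import cv2
n=sys.argv[1]
s=robot.state();print('TCPhood',inhood(s['eef_pos'])*1e3)
p=hood(.06,0); delta(*p,.009,np.radians(66.6-90))
c,q=np.cos(H),np.sin(H);f=s['wrist_force'];print('F in',c*f[0]+q*f[1],'left',-q*f[0]+c*f[1])
d=robot.get_image("wrist"); cv2.imwrite(f"pics/w{n}.png",d['image'])
np.savez(f'w{n}.npz',f=d['fx'],cx=d['cx'],cy=d['cy'],R=np.array(d['R']),t=np.array(d['t']))
E
python3 chk.py 6
```

```text
TCPhood [-140.2872    0.663 ]
t 8.62 pos [ 0.5332 -0.508   0.009 ] yaw -24.148594666328776 F [-0.9286 -1.5881  2.0059] w 0.012013132512089192
shift [  -1.4611   -1.9538 -200.2735] turn [-0.0131  0.0074  0.0001]
F in -1.8263027355649402 left 0.22148372054816812
```

View pics/w6.png

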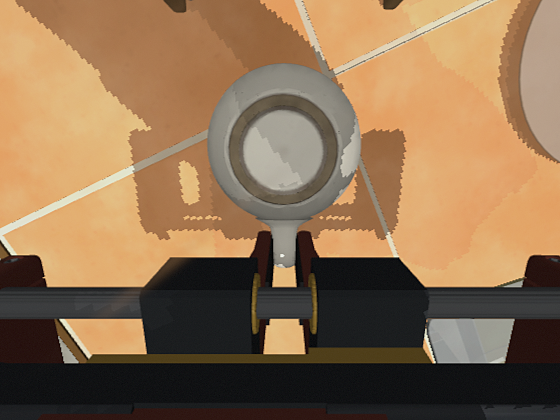

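The hood posts appear at the top edge, near (177,5) and (392,3). They are symmetric about column 284, where the cup is, so it is lined up. I'll go on.

Emit:
{"name": "send_rows", "arguments": {"motion": [[0, 0, -5, -0.007, 0.004, 0], [0, 0, -6, -0.006, 0.003, 0], [0, 0, -6, 0, 0, 0], [0, 0, -4, 0, 0, 0], [0, 0, 0, 0, 0, 0]]}}

```text
t: 9.08
eef_pos: [0.5424, -0.4875, 0.009]
orientation: [0.591, 0.388, -0.591, 0.389]
wrist_force: [-1.1, -1.0, 0.5]
gripper_width: 0.0124
```

```bash
python3 chk.py 7
```

```text
TCPhood [-117.8407    0.311 ]
t 9.08 pos [ 0.5424 -0.4875  0.009 ] yaw -23.333889468549042 F [-1.08   -0.9618  0.5002] w 0.01242417926212211
shift [  -0.0538    0.5162 -177.8402] turn [ 0.0012  0.0002 -0.0005]
F in -1.3116046087257138 left 0.6092334203199847
```

View pics/w7.png

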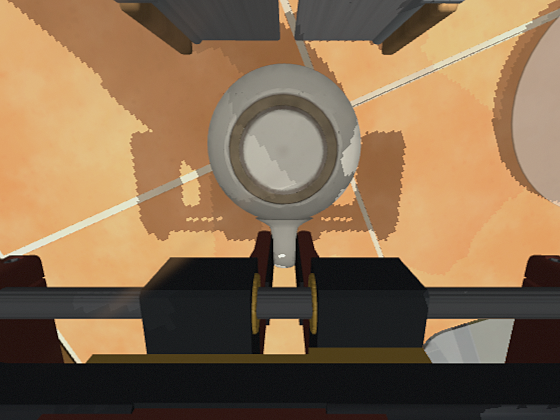

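The flaps appear square to the view. The flap gap is at column 286.5 and the cup at 284, so I shift about 1 mm right and push in slowly.

Emit:
{"name": "send_rows", "arguments": {"motion": [[0, 1, -3, 0, 0, 0], [0, 0, -4, 0, 0, 0], [0, 0, -4, 0, 0, 0], [0, 0, -4, 0, 0, 0], [0, 0, -4, 0, 0, 0], [0, 0, -4, 0, 0, 0], [0, 0, -4, 0, 0, 0], [0, 0, -4, 0, 0, 0], [0, 0, -2, 0, 0, 0], [0, 0, 0, 0, 0, 0]]}}

```text
t: 9.97
eef_pos: [0.5565, -0.4567, 0.0091]
orientation: [-0.59, -0.387, 0.592, -0.389]
wrist_force: [-1.7, -2.6, 0.3]
gripper_width: 0.0121
```

```bash
python3 chk.py 8
```

```text
TCPhood [-83.9388  -0.3689]
t 9.97 pos [ 0.5565 -0.4567  0.0091] yaw -23.429770319842664 F [-1.6758 -2.6378  0.3482] w 0.012084074855080612
shift [  -0.3467   -0.4438 -143.9383] turn [-0.0005  0.0031 -0.0007]
F in -3.086421274884974 left 0.49038730779334583
```

View pics/w8.png

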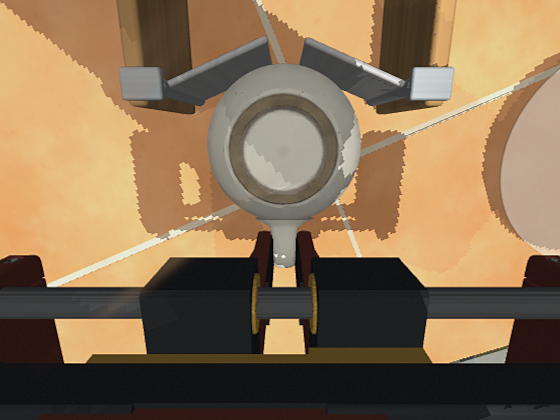

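Both flaps are opening evenly against the bowl at about 3 N. I'll continue.

Emit:
{"name": "send_rows", "arguments": {"motion": [[0, 0.5, -3, 0, 0, 0], [0, 0, -4, 0, 0, 0], [0, 0, -4, 0, 0, 0], [0, 0, -4, 0, 0, 0], [0, 0, -4, 0, 0, 0], [0, 0, -4, 0, 0, 0], [0, 0, -4, 0, 0, 0], [0, 0, -4, 0, 0, 0], [0, 0, -2, 0, 0, 0], [0, 0, 0, 0, 0, 0]]}}

```text
t: 10.85
eef_pos: [0.5697, -0.4268, 0.0094]
orientation: [-0.59, -0.386, 0.593, -0.389]
wrist_force: [-1.9, -4.4, 1.4]
gripper_width: 0.0122
```

```bash
python3 chk.py 9
```

```text
TCPhood [-51.3237  -0.6049]
t 10.85 pos [ 0.5697 -0.4268  0.0094] yaw -23.56493978355305 F [-1.9111 -4.3526  1.4265] w 0.012153285736356467
shift [  -0.4374   -0.9259 -111.3213] turn [-0.0029  0.0074 -0.0014]
F in -4.753578767480465 left 0.025343107476550886
```

View pics/w9.png

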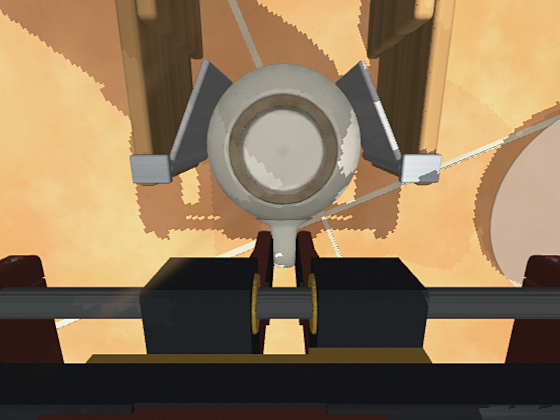

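Both flaps are open about 65°, the bowl is in the mouth and the handle is still outside. I'll continue.

Emit:
{"name": "send_rows", "arguments": {"motion": [[0, 0.3, -3, 0, 0.003, 0], [0, 0, -4, 0, 0, 0], [0, 0, -4, 0, 0, 0], [0, 0, -4, 0, 0, 0], [0, 0, -4, 0, 0, 0], [0, 0, -4, 0, 0, 0], [0, 0, -4, 0, 0, 0], [0, 0, -4, 0, 0, 0], [0, 0, -2, 0, 0, 0], [0, 0, 0, 0, 0, 0]]}}

```text
t: 11.73
eef_pos: [0.5847, -0.3923, 0.0091]
orientation: [-0.591, -0.387, 0.592, -0.388]
wrist_force: [-1.4, -2.9, 1.2]
gripper_width: 0.0123
```

```bash
python3 chk.py 10
```

```text
TCPhood [-13.622   -0.6768]
t 11.73 pos [ 0.5847 -0.3923  0.0091] yaw -23.551453750452 F [-1.4467 -2.925   1.2026] w 0.012265052598371273
shift [ -0.1035  -0.8715 -73.6199] turn [-0.0026  0.0021 -0.0004]
F in -3.258964089301817 left 0.16605600341867333
```

View pics/w10.png

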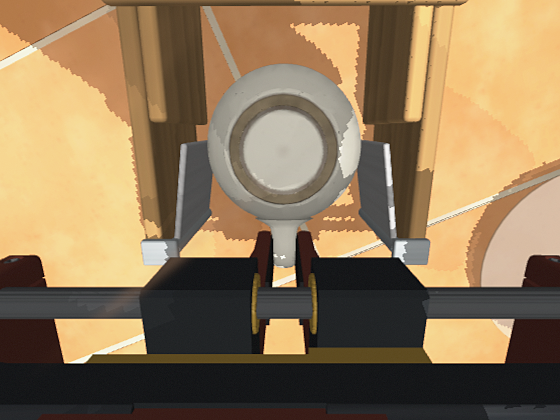

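The cup is centred between the inner walls, with bowl edges at 208 and 360 against walls near 206 and 364 higher up. I'll go on at the same pace, staying short of the pad.

Emit:
{"name": "send_rows", "arguments": {"motion": [[0, 0, -3, 0, 0.002, 0], [0, 0, -4, 0, 0, 0], [0, 0, -4, 0, 0, 0], [0, 0, -4, 0, 0, 0], [0, 0, -4, 0, 0, 0], [0, 0, -4, 0, 0, 0], [0, 0, -4, 0, 0, 0], [0, 0, -4, 0, 0, 0], [0, 0, -2, 0, 0, 0], [0, 0, 0, 0, 0, 0]]}}

```text
t: 12.62
eef_pos: [0.5996, -0.3579, 0.0089]
orientation: [0.592, 0.388, -0.591, 0.387]
wrist_force: [-1.0, -2.4, 0.9]
gripper_width: 0.0123
```

```bash
python3 chk.py 11
```

```text
TCPhood [23.8943 -0.7039]
t 12.62 pos [ 0.5996 -0.3579  0.0089] yaw -23.532161747605475 F [-0.9925 -2.3707  0.9219] w 0.012304718537916254
shift [ -0.0138  -0.7872 -36.1041] turn [-0.0023 -0.0015  0.    ]
F in -2.5698737370920774 left -0.030616051925849264
```

View pics/w11.png

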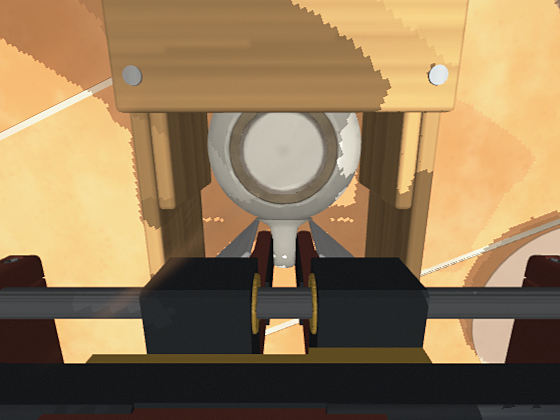

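The bowl is now under the roof and the flaps are leaning back on the fingers. The baseline resistance is about 2.6 N. From here I take small steps and watch for the pad.

Emit:
{"name": "send_rows", "arguments": {"motion": [[0, 0, -3, 0, 0, 0], [0, 0, -3, 0, 0, 0], [0, 0, -3, 0, 0, 0], [0, 0, -3, 0, 0, 0], [0, 0, -2, 0, 0, 0]]}}

```text
t: 13.08
eef_pos: [0.6048, -0.3453, 0.009]
orientation: [0.592, 0.387, -0.592, 0.387]
wrist_force: [-0.7, -2.6, 1.5]
gripper_width: 0.0124
```

Emit:
{"name": "send_rows", "arguments": {"motion": [[0, 0, -2, 0, 0, 0], [0, 0, -2, 0, 0, 0]]}}

```text
t: 13.25
eef_pos: [0.6066, -0.3412, 0.009]
orientation: [0.592, 0.387, -0.592, 0.387]
wrist_force: [-0.9, -1.7, 1.4]
gripper_width: 0.0125
```

Emit:
{"name": "send_rows", "arguments": {"motion": [[0, 0, -2, 0, 0, 0], [0, 0, -2, 0, 0, 0]]}}

```text
t: 13.42
eef_pos: [0.6085, -0.3368, 0.009]
orientation: [0.592, 0.387, -0.592, 0.387]
wrist_force: [-1.0, -2.5, 0.9]
gripper_width: 0.0123
```

Emit:
{"name": "send_rows", "arguments": {"motion": [[0, 0, -2, 0, 0, 0], [0, 0, -2, 0, 0, 0]]}}

```text
t: 13.58
eef_pos: [0.6105, -0.3324, 0.009]
orientation: [0.592, 0.387, -0.591, 0.387]
wrist_force: [-1.0, -1.9, 1.5]
gripper_width: 0.0122
```

Emit:
{"name": "send_rows", "arguments": {"motion": [[0, 0, -2, 0, 0, 0], [0, 0, -1, 0, 0, 0]]}}

```text
t: 13.75
eef_pos: [0.6117, -0.3298, 0.009]
orientation: [0.592, 0.387, -0.592, 0.387]
wrist_force: [-2.2, -5.7, 0.1]
gripper_width: 0.012
```

Emit:
{"name": "send_rows", "arguments": {"motion": [[0, 0, -2, 0, 0, 0], [0, 0, -1, 0, 0, 0]]}}

```text
t: 13.92
eef_pos: [0.6118, -0.3289, 0.0091]
orientation: [-0.591, -0.386, 0.593, -0.387]
wrist_force: [-1.3, -4.4, 0.8]
gripper_width: 0.0124
```

Contact. The force rose from about 2.1 to 6 N at hood x of about 54 mm. I press a bit more and hold.

Emit:
{"name": "send_rows", "arguments": {"motion": [[0, 0, -1.5, 0, 0, 0], [0, 0, -1.5, 0, 0, 0]]}}

```text
t: 14.08
eef_pos: [0.6117, -0.3287, 0.0091]
orientation: [-0.591, -0.385, 0.594, -0.387]
wrist_force: [-2.6, -5.5, 0.0]
gripper_width: 0.0123
```

```bash
python3 chk.py 12
```

```text
TCPhood [55.4356 -0.1829]
t 14.08 pos [ 0.6117 -0.3287  0.0091] yaw -23.81114152934783 F [-2.6217 -5.489   0.0273] w 0.012254867249370164
shift [ 0.0944 -0.2158 -4.5635] turn [-0.0072  0.0056 -0.0005]
F in -6.078748643365457 left 0.22615379832620652
```

View pics/w12.png

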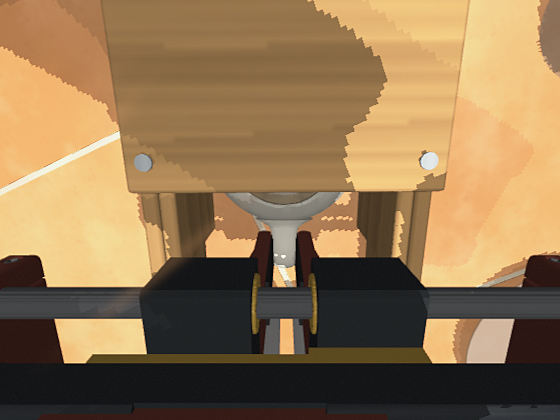

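Emit:
{"name": "send_rows", "arguments": {"motion": [[0, 0, -3, 0, 0, 0], [0, 0, -3, 0, 0, 0]]}}

```text
t: 14.3
eef_pos: [0.6119, -0.3274, 0.0093]
orientation: [-0.59, -0.383, 0.596, -0.387]
wrist_force: [-3.2, -7.4, 1.5]
gripper_width: 0.0124
```

Emit:
{"name": "send_rows", "arguments": {"motion": [[0, 0, -3, 0, 0, 0], [0, 0, -3, 0, 0, 0]]}}

```text
t: 14.47
eef_pos: [0.6117, -0.3273, 0.0097]
orientation: [-0.589, -0.38, 0.599, -0.388]
wrist_force: [-3.0, -6.8, 1.2]
gripper_width: 0.0122
```

Emit:
{"name": "send_rows", "arguments": {"motion": [[0, 0, -4, 0, -0.004, 0], [0, 0, -4, 0, -0.004, 0]]}}

```text
t: 14.63
eef_pos: [0.6112, -0.3272, 0.0104]
orientation: [-0.585, -0.375, 0.605, -0.39]
wrist_force: [-3.4, -9.2, 2.6]
gripper_width: 0.012
```

```bash
python3 chk.py 13
```

```text
TCPhood [56.5955  0.8141]
t 14.63 pos [ 0.6112 -0.3272  0.0104] yaw -24.558844422178 F [-3.358  -9.1614  2.6058] w 0.012049777433697789
shift [ 1.2883  0.7407 -3.4669] turn [-0.0203  0.0346 -0.0028]
F in -9.741601290947735 left -0.5565924488880536
```

That is about 9.7 N in total, so about 7 N on the pad, held for several rows and well under 18 N. Now I ease off, straighten the tool and open a little.

Emit:
{"name": "send_rows", "arguments": {"motion": [[0, 0, 0.5, 0, 0.01, 0], [0, 0, 0.5, 0, 0.01, 0], [0, 0, 0, 0, 0.008, 0], [0, 0, 0, 0, 0, 0]]}}

```text
t: 15.02
eef_pos: [0.6091, -0.3294, 0.0098]
orientation: [-0.593, -0.38, 0.597, -0.384]
wrist_force: [-0.5, -3.1, -0.7]
gripper_width: 0.0125
```

Emit:
{"name": "send_rows", "arguments": {"motion": [[0, 0, 0, 0, 0, 0], [0, 0, 0, 0, 0, 0], [0, 0, 0, 0, 0, 0], [0, 0, 0, 0, 0, 0], [0, 0, 0, 0, 0, 0]], "jaw": 30}}

```text
t: 15.43
eef_pos: [0.6117, -0.3231, 0.0088]
orientation: [-0.594, -0.383, 0.595, -0.383]
wrist_force: [0.0, 0.4, -0.3]
gripper_width: 0.0299
```

```bash
python3 chk.py 14
```

```text
TCPhood [60.5309  2.0372]
t 15.43 pos [ 0.6117 -0.3231  0.0088] yaw -24.418607324327766 F [ 0.0246  0.431  -0.2746] w 0.029925663424751094
shift [-0.158   2.0462  0.4948] turn [-0.0178  0.0012  0.0005]
F in 0.40526910738845645 left 0.14859065373089828
```

View pics/w14.png

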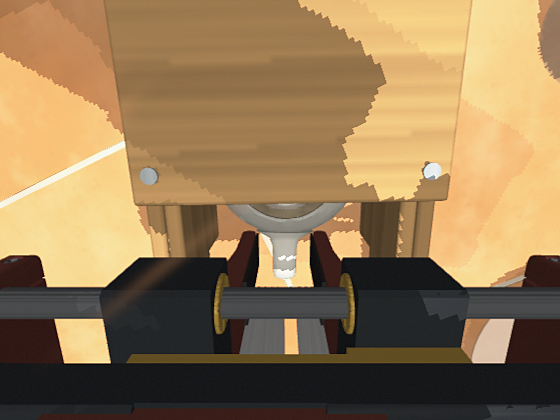

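The handle, near (285,262), is free between the open fingers and the force is zero. I lift straight up.

Emit:
{"name": "send_rows", "arguments": {"motion": [[-6, 0, 0, 0, 0, 0], [-10, 0, 0, 0, 0, 0], [-10, 0, 0, 0, 0, 0], [-12, 0, 0, 0, 0, 0], [-12, 0, 0, 0, 0, 0], [-15, 0, 0, 0, 0, 0], [-20, 0, 0, 0, 0, 0], [-20, 0, 0, 0, 0, 0], [-25, 0, 0, 0, 0, 0], [0, 0, 0, 0, 0, 0]]}}

```text
t: 16.32
eef_pos: [0.6125, -0.3237, 0.1543]
orientation: [0.595, 0.381, -0.594, 0.384]
wrist_force: [0.7, -1.8, 1.0]
gripper_width: 0.0303
```

Emit:
{"name": "send_rows", "arguments": {"motion": [[-20, 0, 20, 0, 0, 0], [-30, 0, 30, 0, 0, 0], [-30, 0, 30, 0, 0, 0], [-30, 0, 30, 0, 0, 0], [0, 0, 20, 0, 0, 0], [0, 0, 0, 0, 0, 0], [0, 0, 0, 0, 0, 0]]}}

```text
t: 16.9
eef_pos: [0.5571, -0.4446, 0.2778]
orientation: [0.596, 0.38, -0.592, 0.388]
wrist_force: [1.1, 0.6, -0.4]
gripper_width: 0.0301
```

```bash
python3 chk.py 15; python3 - <<'E'
from workcell import robot
import cv2
d=robot.get_image("scene")['image'];cv2.imwrite('pics/s15.png',cv2.resize(d[150:300,300:450],None,fx=4,fy=4,interpolation=2))
d=robot.get_image("top")['image'];cv2.imwrite('pics/t15.png',d)
E
```

```text
TCPhood [-72.5926   3.9275]
t 16.9 pos [ 0.5571 -0.4446  0.2778] yaw -24.271647300303126 F [ 1.1196  0.5995 -0.4115] w 0.0300799788810668
shift [ 268.6662   -1.3934 -132.9894] turn [-0.0152  0.0014 -0.0123]
F in 0.9948147935505138 left -0.7894597998595263
```

View pics/w15.png

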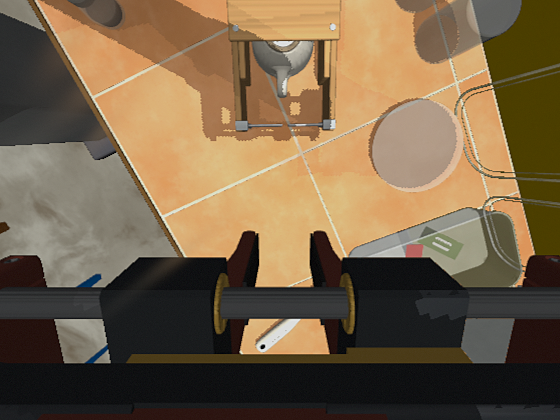

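View pics/s15.png

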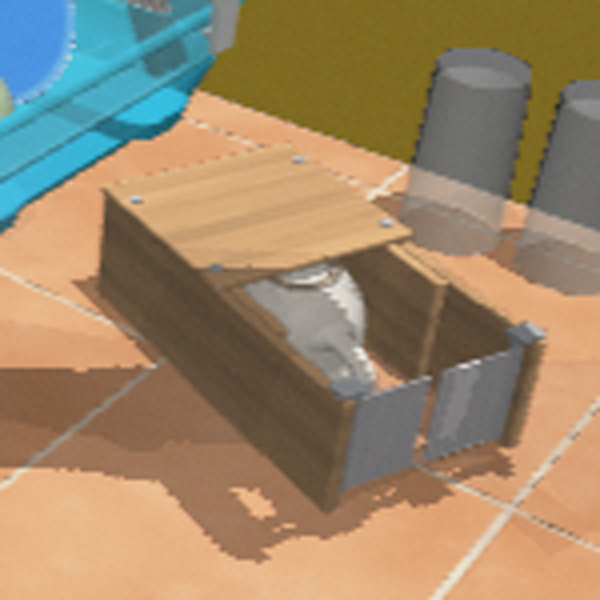

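View pics/t15.png

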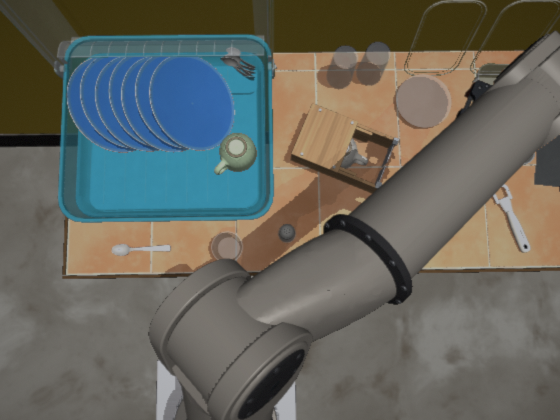

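The flaps are shut and the cup is inside. I'll check its pose in numbers.

```bash
python3 - <<'E'
from d import *
import cv2
w=dict(np.load('w15.npz'))
i=cv2.imread('pics/w15.png'); cv2.imwrite('pics/w15c.png',cv2.resize(i[0:140,220:350],None,fx=4.2,fy=4.2,interpolation=2))
for p,z in(((284,95),.024),((242,125),.072),((328,125),.072),((285,44),.064)): print(inhood(un(w,*p,z))*1e3)
E
```

```text
[42.8008 -1.2297]
[ 2.4741 53.6272]
[  0.7971 -56.3467]
[97.2777 -2.7771]
```

View pics/w15c.png

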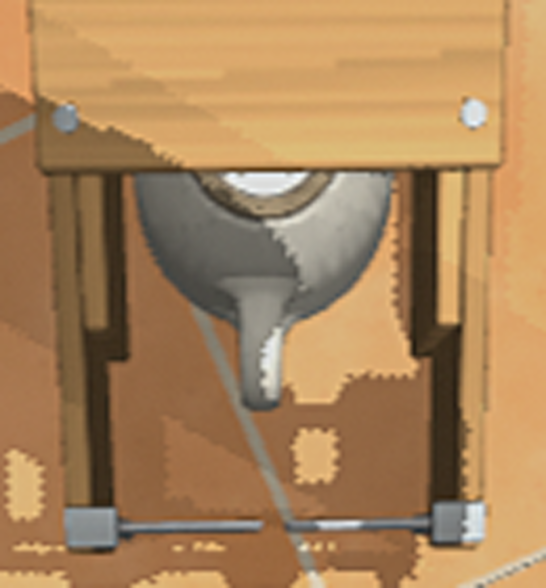

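The handle end is about 42 mm behind the mouth. That puts the handle point near 56 mm and the bowl axis near 117 mm, 1–2 mm off the middle line. Both flaps hang in the mouth plane and the arm is clear, so I hand in.

```bash
python3 - <<'E'
from workcell import robot
s=robot.state();print(s['t'],abs(s['dq']).max());print(robot.sign_off())
E
```

```text
17.05 0.018250334176851686
the job is handed in; nothing more can be done
None
```

The cup is inside the hood, bowl first and handle towards the mouth, and both flaps swung shut behind it. I handed the job in at about 17 s; the sign-off gives no verdict.

I pinched the handle, slid the cup flat to the mouth and pushed it through the flaps at about 3–5 N. At the back the push peaked at about 10 N in all. I estimate 6–7 N of that was on the pad, held for several rows. I then opened the fingers and lifted the hand straight out.

**Last checks, from the pictures:**
- **Position:** the handle point is about 56 mm and the bowl axis about 117 mm behind the mouth plane. The bowl is 1–3 mm off the middle line.
- **Flaps:** both lie in the mouth plane.
- **Bystanders:** the shaker, little glass and spoon look unmoved in the top view, judged by eye.
- **Arm:** it is clear of everything.

**What did not go cleanly:**
- I made one sideways move the wrong way while the fingers were above the cup. I saw it and corrected it before going down, and nothing was touched.
- The measured jaw opening dropped from 14.0 mm to about 12.2 mm during the slide, but the cup stayed aligned in the grip.
- The tool tilted up to 0.035 rad while pressing the pad. I straightened it before letting go.
- The hand crept about 5 mm further in as the jaws opened, with no force reading afterwards.

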